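# Set a bearing ring under a strap clamp

### The arm

A 7-joint arm with a two-finger parallel gripper is mounted at the origin on a cart in front of the work surface, level with it; the furniture and walls round the work are solid. World frame = base frame: x ahead of the robot, y to its left, z up, the work surface at z = 0. Lengths are in mm, angles in rad, forces in N, time in s.
With the tool pointing down it reaches from about 400 to 900 mm from the base axis. Payload 5.6 kg.
Tool frame: the origin (TCP) lies midway between the tips of the shut fingers; the grasp point (between the pads) lies 19 mm behind it; x points along the fingers, y is the direction in which the jaws open and shut, and the axes are right-handed (so a half turn about x gives the same grasp; the last joint's range is limited). The gripper opens to 92 mm and grips with 3 to 60 N. Pads are 20 mm wide; open, the fingers measure 128 mm over their backs; the gripper's body (75 mm by 189 mm) begins 69 mm behind the grasp point.
Start: joints at [-1.184, 0.468, -0.012, 1.603, 0.006, 1.071, -0.056], TCP at [270.888, 590.871, 214.592] pointing down, gripper open.
Joint ranges: [-2.53, 2.53], [-0.31, 2.02], [-1.57, 1.55], [0.28, 2.44], [-1.29, 4.43], [0.15, 1.84], [-2.92, 2.92]. Speed limits (rad/s): [2.57, 2.57, 3.14, 3.14, 3.14, 3.14, 3.14].

### API

Orientations are given as a rotation vector (axis times angle).
In Python, from cell import robot, grip, kin, viewer gives the robot as it stands. Calls block until the motion is done:
- robot.movep(position, orientation): joint-space move of the TCP to a pose.
- robot.servo_line(position, feed=150, rotation=None): straight line of the TCP; rotation=None keeps the orientation; feed is the mean speed in mm/s.
- robot.goto_joints(angles): joint-space move.
- grip(opening, newtons=None): opening from 0.0 (shut) to 1.0 (fully open); newtons is the grip in N (None keeps the last); returns when the fingers have stopped.
- robot.hold(seconds).
- kin.ik(position, orientation): joint angles nearest the present ones, or None.
- robot.observe(): the state.
- viewer.read_camera(name): name is "scene" or "top"; returns the picture (384x512x3 uint8, red, green, blue); there is no depth.
- viewer.camera_info(name): a dict with "camera_matrix" (3x3 intrinsics, pixels), "k1" (the pictures are not rectified: a ray, as slopes to the right and down, at radius r is drawn at 1 + k1 r^2 times it, then the intrinsics apply), "R" (3x3) and "t" (3): a world point X has camera coordinates R X + t. Camera axes: x right, y down, z forward; pixel columns grow to the right and rows downward; lengths in mm; the calibration is good to about 2 mm. A picture is of the moment at which its call begins. camera_info takes no time and is no camera call.
A pose or a line that the arm cannot do raises robot.IKError and nothing moves.
- robot.job_done(): hands the job in, once; it reports no verdict.
Trained networks look in the newest picture that a camera, given by its name, has taken for a name from the list of things; names that differ only in an ending like _2 or _b are one class to them, and where a whole thing is asked for, a point or a joint stands for the part that bears it (a point fixed in the world has none). Each returns a list of dicts, best first, with "confidence" (0 to 1); they miss things now and then, are a little off and sometimes report something else, mostly with a low value. They report only what shows in the picture. A call takes as long as a camera call. They do not tell look-alikes from the thing itself.
- viewer.silhouettes(name, camera): "mask" (384x512 bool, what is visible of it).
- viewer.pinpoint(name, camera): "at" ([x, y, z] in mm, in the coordinates of the camera as it stood for that picture, good to about 4 mm: a listed point, or the origin of a listed thing).
The state is a dict: "t": time; "joints": joint angles; "joint_velocities": joint speeds; "joint_torque": joint torques, N m; "tcp_pos": TCP position; "tcp_rot": TCP orientation; "contact_force": force on the tool from outside, world axes, zero at the start; "wrist_torque": the same for the moment, N m; "grip_width": opening from 0.0 (shut) to 1.0 (fully open).
Only numpy, scipy, OpenCV 4.12 (cv2) and the standard library are available. Lean on these libraries where they do the work, as an engineer would, in place of code of your own. Each camera call takes 0.05 s, during which the arm holds its last target. There are 200 camera calls.

### The job

Set up the large open bearing ring for clamping: drop it over the round locating boss so that it lies flat on the clamping plate, and stand the packing block that matches its height on the bare end of the plate, on the other side of the stud. Then lay the slotted strap over the stud so that it bridges the two level, narrow nose on the ring and broad tail on the block, and put the washer over the stud on top of the strap, ready for the nut. Do not disturb the finished ball bearing or the loupe.

Things in the scene. Friction and masses are not known exactly. Their poses are not given: they have to be found in the camera images.
- clamp_plate: dark steel plate fixed to the bench, 18 mm thick, with a groove along it. Origin on the axis of its upright stud at bench level; z up, x towards the boss; it spans x -78 to +117, y -45 to +45 mm. Stud 12 mm thick, tapered tip, top 76 mm above the bench; at its foot a nut 25 mm wide, 8 mm high. The block belongs on the bare end, its middle near x = -45 mm, y = 0
- locating_boss: low round steel boss on the plate, 75 mm from the stud along the plate's x; 46 mm in diameter for its first 6 mm, then tapering to 39 mm at its top, 9.5 mm above the plate. Origin at its centre, at the level of the plate's top; z up
- bearing_ring: the large open bearing ring, plain bright steel, outside 66 mm, clear bore about 50 mm, 17 mm high, 0.14 kg. Origin at the centre of its underside, z up
- low_block: the lower packing block, plain steel, 34 mm (x) x 40 mm (y), 18 mm high, one hole of 10 mm straight down through its middle, 0.17 kg. Origin at the centre of its underside, z up
- tall_block: the taller packing block, plain steel, 30 mm (x) x 46 mm (y), 32 mm high, two holes of 9 mm down through it, 0.30 kg. Too high for this ring. Origin at the centre of its underside, z up
- strap: flat steel clamp strap, 124 x 40 mm, 14 mm thick, 0.36 kg. A slot 44 mm long, 19 mm wide goes through it. Origin at the slot's centre on the underside, z up, x towards the nose: broad tail to x = -62 mm, 40 mm wide up to x = +36 mm, then a round-ended nose 26 mm wide to x = +62 mm. Balances near x = -4 mm; can be gripped across its width beside the slot
- washer: thick plain steel washer, outside 40 mm, hole 17 mm, 8 mm thick, 0.06 kg. Origin at the centre of its underside, z up
- ball_bearing: finished ball bearing, outside 47 mm, 14 mm high, with an inner ring in it; a bystander. Origin at the centre of its underside
- loupe: black eyepiece loupe, 37 mm across, 28 mm high, standing upright; a bystander. Origin at the centre of its underside
Things that resemble listed ones, but are neither listed nor needed, are in the scene too. Of the things like the washer, leave any that is pink; of the rest the larger one is meant.

How it is judged (in metres and radians):
At the end, for the whole second after the job is handed in: Ring flat on the plate, within 5 mm of the boss's centre; low block on the plate 26 to 64 mm past the stud, within 15 mm of the centre line; strap over the stud (origin within 16 mm), level to 3 deg, nose on the ring, tail on the low block; washer flat on the strap round the stud; all at rest (horizontal distance between bearing_ring and locating_boss below 0.005 m and z of bearing_ring in the frame of clamp_plate between 0.015 and 0.021 m and angle between bearing_ring's own z axis and vertical below 0.06 rad and x of low_block in the frame of clamp_plate between -0.064 and -0.026 m and y of low_block in the frame of clamp_plate between -0.015 and 0.015 m and z of low_block in the frame of clamp_plate between 0.015 and 0.021 m and horizontal distance between strap and clamp_plate below 0.016 m and z of strap in the frame of clamp_plate between 0.032 and 0.039 m and angle between strap's own z axis and vertical below 0.05 rad and angle between the x axis of strap and the x axis of clamp_plate, either way round below 0.2 rad and x of bearing_ring in the frame of strap above 0.04 m and contact force between strap and bearing_ring above 0.2 N and contact force between strap and low_block above 0.2 N and horizontal distance between washer and clamp_plate below 0.006 m and z of washer in the frame of clamp_plate between 0.046 and 0.053 m and angle between washer's own z axis and vertical below 0.08 rad and linear speed of each of bearing_ring, low_block, strap, washer below 0.01 m/s); the robot touches nothing.
It fails at once if the ball bearing is pushed more than 15 mm (distance of ball_bearing from where it was at the start of the episode above 0.015 m).
It fails at once if the loupe is pushed more than 15 mm or knocked over (distance of loupe from where it was at the start of the episode above 0.015 m or angle between loupe's own z axis and vertical above 0.5 rad).
It also fails if it takes over 109 s, if anything falls off the work surface, if the arm or the gripper's body presses on something with over 40 N, if the wrist force passes 120 N, or if a joint passes its speed limit or range.

## Working session

There is one attempt and no reset: what is moved stays moved. The work goes in short steps, each a Python script; the robot and the scene stay as the last script left them, time stands still between calls to the robot, and variables do not carry over. Pictures are saved under pics/ and viewed, about 12 in all and at most 16, crops included, and the job is handed in when it is done.

```bash
ls; mkdir -p pics; cat > h.py <<'E'
import numpy as np, cv2
from cell import robot, grip, kin, viewer
def snap(cam,fn=None):
    im=viewer.read_camera(cam)
    if fn: cv2.imwrite('pics/'+fn,im[:,:,::-1])
    return im
def w_of(cam,p):
    c=viewer.camera_info(cam);R=np.array(c['R']);t=np.array(c['t']);return R.T@(np.array(p)-t)
def proj(cam,X):
    c=viewer.camera_info(cam);K=np.array(c['camera_matrix']);p=np.array(c['R'])@np.array(X,float)+np.array(c['t'])
    s=p[:2]/p[2];s=s*(1+c['k1']*(s@s));return K[:2,:2]@s+K[:2,2]
def ray(cam,uv,z):
    c=viewer.camera_info(cam);K=np.array(c['camera_matrix']);R=np.array(c['R']);t=np.array(c['t'])
    d=np.linalg.solve(K[:2,:2],np.array(uv,float)-K[:2,2]);s=d.copy()
    for _ in range(20): s=d/(1+c['k1']*(s@s))
    v=R.T@np.array([s[0],s[1],1]);o=-R.T@t
    return o+v*(z-o[2])/v[2]
E
python3 - <<'E'
from h import *
for c in ('scene','top'):
    snap(c,c+'0.png'); i=viewer.camera_info(c); print(c,i['k1'],np.round(-np.array(i['R']).T@np.array(i['t'])),np.round(i['camera_matrix'],0).tolist())
    for n in 'clamp_plate locating_boss bearing_ring low_block tall_block strap washer ball_bearing loupe'.split():
        for d in viewer.pinpoint(n,c): print(n,round(d['confidence'],2),np.round(w_of(c,d['at'])),np.round(proj(c,w_of(c,d['at']))))
o=robot.observe();print(o['t'],o['tcp_rot'],o['contact_force'])
E
```

```text
pics
scene -0.06945244866980618 [ -20. -200.  652.] [[400.0, 0.0, 250.0], [0.0, 400.0, 190.0], [0.0, 0.0, 1.0]]
clamp_plate 0.63 [ 518. -102.   -0.] [350. 247.]
locating_boss 0.66 [477. -35.  19.] [313. 240.]
bearing_ring 0.66 [431. 333.   4.] [161. 189.]
bearing_ring 0.2 [628. 246.  -4.] [240. 159.]
low_block 0.69 [535. 128.   2.] [260. 198.]
tall_block 0.57 [640. 162.  -2.] [270. 168.]
tall_block 0.5 [534. 325.  -4.] [192. 168.]
strap 0.62 [427. 146.  -1.] [226. 225.]
strap 0.26 [478. -36.  18.] [314. 241.]
washer 0.8 [374.  -3.   5.] [273. 273.]
washer 0.72 [540. 223.   2.] [227. 181.]
washer 0.6 [606.  93.  -4.] [288. 187.]
ball_bearing 0.59 [641. 163.  -4.] [270. 169.]
loupe 0.63 [537. 127.  -1.] [260. 198.]
loupe 0.61 [629. 247.  -1.] [240. 158.]
top -0.07494287903734821 [453.  84. 889.] [[405.0, 0.0, 257.0], [0.0, 405.0, 188.0], [0.0, 0.0, 1.0]]
clamp_plate 0.92 [ 522. -100.   -2.] [351. 188.]
locating_boss 0.86 [484. -38.  21.] [324. 204.]
bearing_ring 0.79 [426. 331.   0.] [154. 226.]
low_block 0.75 [532. 124.  -0.] [249. 181.]
tall_block 0.85 [531. 322.  -1.] [161. 179.]
strap 0.79 [426. 149.   1.] [236. 229.]
strap 0.23 [431. 331.  -1.] [154. 224.]
washer 0.68 [369.  -7.   7.] [307. 257.]
washer 0.63 [605.  85.   1.] [268. 148.]
washer 0.61 [545. 224.  -1.] [204. 174.]
washer 0.37 [428. 330.  -0.] [155. 225.]
ball_bearing 0.67 [644. 162.   4.] [233. 130.]
loupe 0.66 [628. 241.   1.] [198. 137.]
1.0 [ 0.33714481  1.54432748 -0.33708039] [-0.95843693 -0.04210803 -0.04671698]
```

```bash
python3 -c "
import cv2
a=cv2.imread('pics/top0.png');cv2.imwrite('pics/top0z.png',cv2.resize(a[90:300,120:400],None,fx=2.8,fy=2.8,interpolation=cv2.INTER_CUBIC))
a=cv2.imread('pics/scene0.png');cv2.imwrite('pics/scene0z.png',cv2.resize(a[120:320,120:400],None,fx=2.8,fy=2.8,interpolation=cv2.INTER_CUBIC))"
```

```text
(no output)
```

View pics/top0z.png

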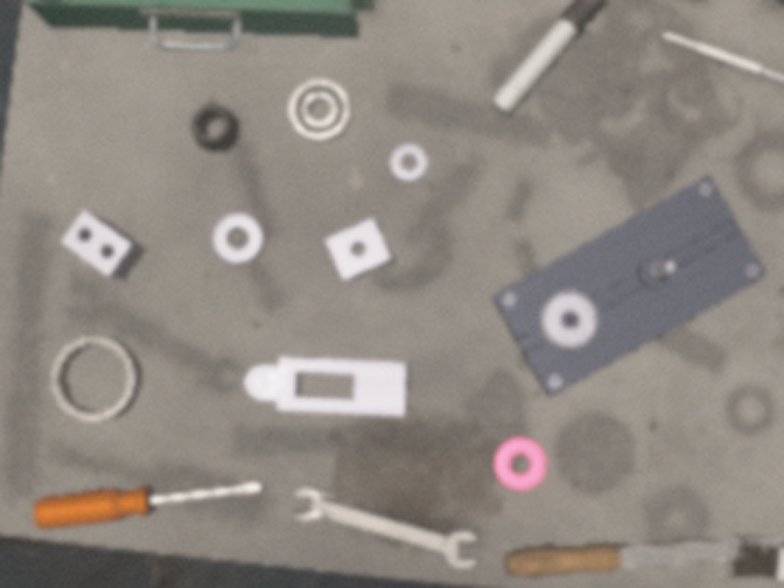

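View pics/scene0z.png

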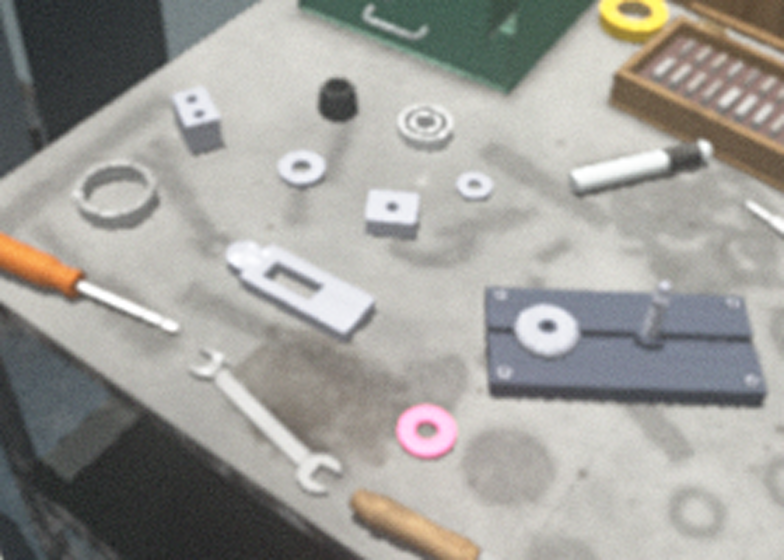

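The top view shows the ring at zoom (95,378), low block (358,248), strap with its nose to the left (325,385), and plate with boss (568,320) and stud (655,268). The larger grey washer is at (238,238), with a smaller one at (408,162) and a pink one at (520,463). The networks agree with this. Next I refine the poses from the silhouettes.

```bash
cat > meas.py <<'E'
from h import *
def pts(cam,m,z):
    cs,_=cv2.findContours(m.astype(np.uint8),cv2.RETR_EXTERNAL,cv2.CHAIN_APPROX_NONE)
    c=max(cs,key=cv2.contourArea)[:,0,:]
    return np.array([ray(cam,p,z)[:2] for p in c],np.float32)
def rects(cam,H):
    for n,z in H.items():
        for d in viewer.silhouettes(n,cam):
            if d['confidence']<.4: continue
            P=pts(cam,d['mask'],z);(c,s,a)=cv2.minAreaRect(P);(e,ax,_)=cv2.fitEllipse(P)
            print(cam,n,round(d['confidence'],2),'rect',np.round(c,1),np.round(s,1),round(a,1),'ell',np.round(e,1),np.round(ax,1))
E
python3 - <<'E'
from meas import *
viewer.read_camera('top')
rects('top',dict(clamp_plate=18,locating_boss=24,bearing_ring=17,low_block=18,strap=14,washer=8))
viewer.read_camera('scene')
rects('scene',dict(bearing_ring=17,washer=8))
# stud tip from zooms
print(ray('top',(120+668/2.8,90+266/2.8),74), ray('scene',(120+664/2.8,120+288/2.8),74))
print(ray('scene',(120+650/2.8,120+340/2.8),18), ray('top',(120+568/2.8,90+320/2.8),27.5), ray('scene',(120+548/2.8,120+326/2.8),27.5))
E
```

```text
top clamp_plate 0.76 rect [512.9 -82.2] [ 90.7 198.1] 30.3 ell [512.2 -81.4] [ 99.1 240.2]
top locating_boss 0.59 rect [486.3 -36.9] [43.6 39.5] 46.4 ell [486.1 -36.2] [38.9 43.5]
top bearing_ring 0.67 rect [431.  329.5] [65.  70.8] 2.0 ell [430.4 329.4] [65.9 71.4]
top low_block 0.64 rect [534.8 128. ] [33.9 40.2] 23.4 ell [535.  128.2] [36.2 43.8]
top strap 0.56 rect [430.5 150.2] [122.9  40.1] 88.9 ell [430.3 141.8] [ 41.6 142. ]
top washer 0.79 rect [373.7  -2.1] [38.7 38.3] 19.9 ell [373.8  -2.1] [37.3 38.4]
top washer 0.69 rect [604.9  90.9] [26.7 26.4] 1.5 ell [605.3  90.7] [27.8 28.3]
top washer 0.61 rect [539.5 221. ] [37.8 37.3] 46.8 ell [538.9 220.5] [36.7 38.6]
scene bearing_ring 0.65 rect [423.6 323.9] [78.8 62.1] 40.7 ell [423.  323.4] [63.4 79.3]
scene washer 0.72 rect [536.6 218.6] [38.4 35.9] 33.5 ell [536.8 218.1] [35.6 41.4]
scene washer 0.64 rect [369.3  -4.7] [40.6 38.2] 11.0 ell [369.3  -4.4] [37.6 40.7]
[ 523.11867035 -100.70662262   74.        ] [ 519.50677369 -102.06083836   74.        ]
[ 519.1116866  -103.23394704   18.        ] [483.90157654 -35.62361578  27.5       ] [482.54722495 -37.68843032  27.5       ]
```

```bash
cat >> h.py <<'E'
from scipy.spatial.transform import Rotation as Ro
def rot(a):
    y=np.array([np.cos(np.radians(a)),np.sin(np.radians(a)),0]);x=np.array([0,0,-1.])
    return Ro.from_matrix(np.c_[x,y,np.cross(x,y)]).as_rotvec()
def best(p,a):
    q0=np.array(robot.observe()['joints']);c=[]
    for k in (a,a+180):
        q=kin.ik(list(p),list(rot(k)))
        if q is not None: c.append((abs(np.array(q)-q0)[6]+max(0,abs(q[6])-2.2)*5,k))
    return min(c)[1]
def go(p,a):
    a=best(p,a); robot.movep(list(p),list(rot(a))); return a
def line(p,feed=150,a=None):
    robot.servo_line(list(p),feed=feed,rotation=None if a is None else list(rot(a)))
def st(m=''):
    o=robot.observe();print(m,round(o['t'],2),np.round(o['tcp_pos'],1),'F',np.round(o['contact_force'],1),'g',round(o['grip_width']*92,1),'j7',round(o['joints'][6],2));return o
u=np.array([np.cos(np.radians(120.3)),np.sin(np.radians(120.3))])
STUD=np.array([522.,-100.3]); BOSS=STUD+75*u
E
python3 - <<'E'
from h import *
r=(430.7,331.5)
a=go((*r,80),30.3); st()
line((*r,3));grip(0.0,8);st('grip1');grip(0.85)
a2=best((*r,3),120.3); line((*r,3),100,a2); st('rot');grip(0.0,25);st('grip2')
line((*r,90),200)
p=BOSS-0*u
go((*p,90),30.3 if 0 else 120.3);st('over boss')
snap('top','top1.png');snap('scene','scene1.png')
import cv2
cv2.imwrite('pics/c1.png',np.hstack([cv2.resize(cv2.imread('pics/top1.png')[120:270,260:410],(400,400)),cv2.resize(cv2.imread('pics/scene1.png')[140:290,240:390],(400,400))]))
E
```

```text
2.76 [430.4 333.7  80.6] F [-0.3 -0.8  0. ] g 92.1 j7 -0.09
grip1 3.93 [430.5 331.5   3.3] F [-0.  -0.7  4.2] g 65.6 j7 -0.06
rot 6.04 [430.7 331.5   3. ] F [-0.1 -0.3 -0.4] g 78.3 j7 -1.26
grip2 6.39 [430.7 331.5   3. ] F [-0.3 -0.4 -0.2] g 64.9 j7 -1.26
over boss 8.36 [484.3 -34.3  89.7] F [ 0.2  0.4 -1.3] g 65.3 j7 -0.6
```

View pics/c1.png

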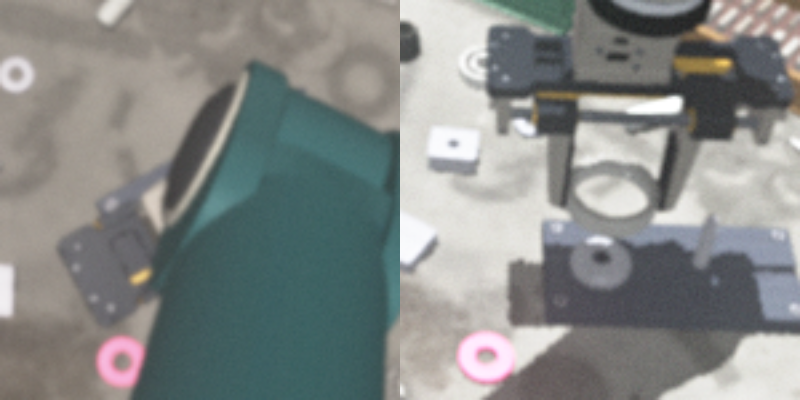

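The ring is held level above the boss. I'll use the scene camera to check for bias (held ring against the boss in the same camera), then lower under force watch.

```bash
python3 - <<'E'
from meas import *
viewer.read_camera('scene')
t=np.linspace(0,2*np.pi,90)
o=robot.observe()['tcp_pos'];print(o)
for d in viewer.silhouettes('bearing_ring','scene'):
    ys,xs=np.where(d['mask']);print(d['confidence'],xs.min(),xs.max(),ys.min(),ys.max(),xs.size)
P=np.array([proj('scene',(o[0]+33*np.cos(k),o[1]+33*np.sin(k),z)) for k in t for z in (o[2]-3,o[2]+14)])
print('expect',P.min(0),P.max(0))
# boss: refit from first picture's mask region unavailable; expected top rim disc
P=np.array([proj('scene',(BOSS[0]+19.5*np.cos(k),BOSS[1]+19.5*np.sin(k),27.5)) for k in t]);print('boss top expect',P.min(0),P.max(0))
im=cv2.imread('pics/scene0.png');z=cv2.resize(im[210:270,285:365],None,fx=8,fy=8,interpolation=cv2.INTER_CUBIC)
def dr(X,col):
    Q=np.array([(proj('scene',x)-[285,210]+.5)*8 for x in X]).astype(int);cv2.polylines(z,[Q],False,col,1)
dr([(BOSS[0]+19.5*np.cos(k),BOSS[1]+19.5*np.sin(k),27.5) for k in t],(0,0,255))
dr([(BOSS[0]+23*np.cos(k),BOSS[1]+23*np.sin(k),18) for k in t],(0,255,0))
dr([(*STUD,26),(*STUD,76)],(0,0,255))
cv2.imwrite('pics/ov.png',z)
E
```

```text
[484.34786709 -34.22119057  89.83534427]
0.86 303 337 198 228 606
0.37 182 198 152 173 294
expect [301.12289445 196.85830017] [337.14071167 228.5434094 ]
boss top expect [305.43803899 228.06652529] [324.81402821 243.094185  ]
```

View pics/ov.png

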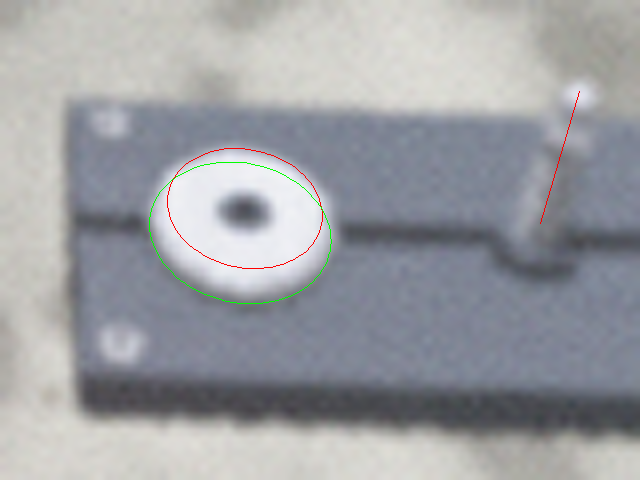

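Boss and stud overlays match within about 1 px, and so does the held ring. Lowering now.

```bash
cat > down.py <<'E'
from h import *
def lower(xy,z0,z1,feed=40,lim=8,step=1.5):
    o=robot.observe();f0=o['contact_force'][2]
    z=z0
    while z>z1:
        z=max(z1,z-step);line((*xy,z),feed);o=robot.observe()
        f=np.array(o['contact_force']);
        if f[2]-f0>lim: return z,f,f0
    return z,f,f0
E
python3 - <<'E'
from down import *
line((*BOSS,50),120);robot.hold(.2);st('pre')
z,f,f0=lower(BOSS,34,20.8);print(z,np.round(f,1),f0);st()
E
```

```text
pre 9.24 [484.7 -35.6  50.7] F [ 0.1  0.4 -1.4] g 65.4 j7 -0.54
20.8 [0.1 0.5 2.1] -1.417797727914089
 11.83 [484.4 -35.6  21. ] F [0.1 0.5 2.1] g 65.1 j7 -0.49
```

The ring went down without catching. Releasing it and fetching the low block.

```bash
python3 - <<'E'
from down import *
grip(0.85);st('rel');line((*BOSS,100),200)
b=(535.2,128.4)
a=go((*b,80),113.4);line((*b,3));grip(0,25);st('block')
line((*b,70),200)
T=STUD-46*u
k=go((*T,70),30.3);line((*T,50),120);robot.hold(.1);st('over')
z,f,f0=lower(T,30,20.5,feed=60);print(z,f,f0)
grip(0.85);line((*T,110),200);st('done')
go((480,150,150),88.9)
snap('scene','scene2.png');snap('top','top2.png')
cv2.imwrite('pics/c2.png',np.hstack([cv2.resize(cv2.imread('pics/top2.png')[120:270,270:420],(400,400)),cv2.resize(cv2.imread('pics/scene2.png')[170:290,280:400],(400,400))]))
E
```

```text
rel 12.22 [484.1 -35.5  20.8] F [-0.7 -0.1 -0.7] g 78.3 j7 -0.49
block 14.82 [535.3 128.5   3.2] F [-0.3  0.6  1.4] g 39.9 j7 -0.9
over 16.77 [ 545.3 -140.1   50.2] F [ 0.1  0.5 -1.4] g 40.0 j7 -1.68
20.5 [-2.65674371  0.18569682  6.3537443 ] -1.4175358610554065
done 20.08 [ 544.9 -139.3  109.3] F [-0.3  0.2 -0.4] g 77.9 j7 -1.74
```

View pics/c2.png

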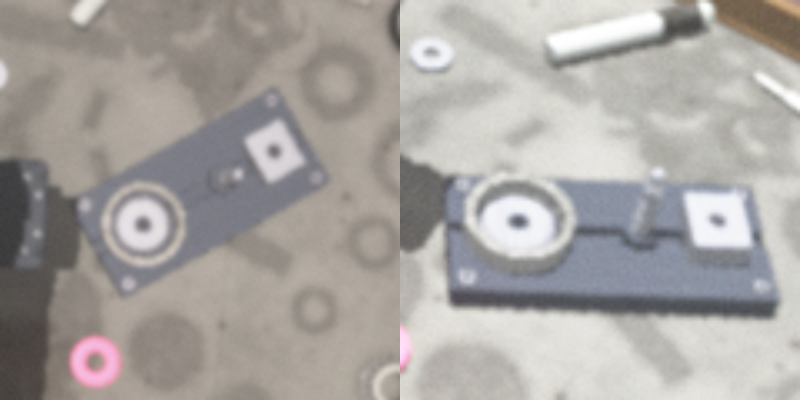

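The ring is seated round the boss (top crop, about 143,223) and the block stands on the bare end (275,150). The strap is next.

```bash
python3 - <<'E'
from down import *
d=np.array([np.cos(np.radians(88.9)),np.sin(np.radians(88.9))])
g=np.array([430.5,150.5])-4*d
a=go((*g,60),178.9);st();line((*g,3));grip(0,45);st('strap')
line((*g,110),150)
T=STUD-2*u
robot.movep([*T,110],list(rot(a+31.4)));line((*T,95),100);robot.hold(.3);st('over')
snap('scene','scene3.png')
z=cv2.imread('pics/scene3.png')[130:280,240:420]
cv2.imwrite('pics/c3.png',cv2.resize(z,None,fx=4,fy=4,interpolation=cv2.INTER_CUBIC))
E
```

```text
22.59 [431.  146.1  60.1] F [-1.  -0.3  0.1] g 77.9 j7 -0.07
strap 23.79 [429.4 146.6   3.1] F [-3.4 -0.1  5.6] g 39.2 j7 0.03
over 26.29 [ 523.3 -101.9   95.4] F [ 0.6 -1.3 -2.9] g 39.6 j7 0.95
```

View pics/c3.png

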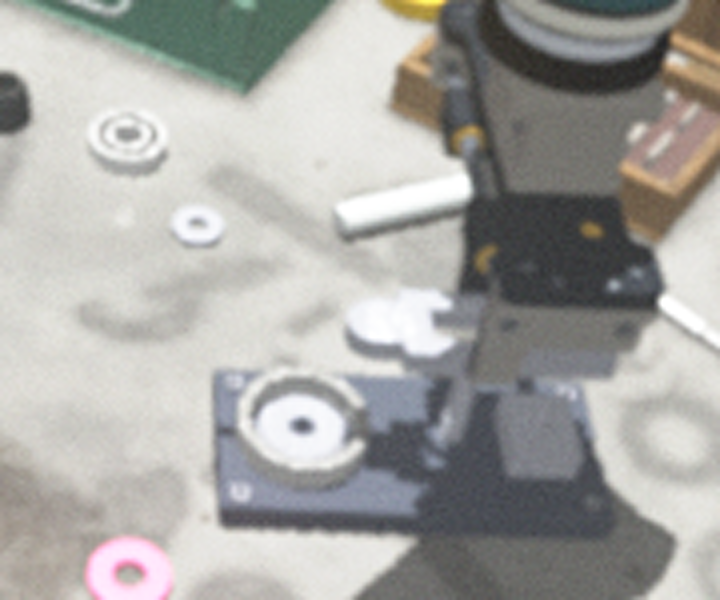

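The strap is held with its nose towards the ring. Lowering it over the stud under force watch.

```bash
python3 - <<'E'
from down import *
T=STUD-2*u
line((*T,84),80)
z,f,f0=lower(T,84,40.5,feed=60,lim=6,step=2);print(z,np.round(f,1),f0);st()
if z<=41: 
    z,f,f0=lower(T,40.5,38,feed=20,lim=6,step=.7);print(z,np.round(f,1),f0);st()
E
```

```text
40.5 [ 0.  0. -4.] -3.7846896980591365
 32.12 [ 522.9 -102.    40.4] F [ 0.  0. -4.] g 39.7 j7 1.0
38.39999999999999 [-0.8  0.3  3.3] -3.9731756076917057
 32.88 [ 523.1 -102.    38.8] F [-0.8  0.3  3.3] g 39.6 j7 1.0
```

```bash
python3 - <<'E'
from down import *
T=STUD-2*u
grip(0.6);line((*T,130),150)
w=(539.8,221.6)
a=go((*w,80),30.3+90);st()
snap('scene','scene4.png');snap('top','top4.png')
cv2.imwrite('pics/c4.png',np.hstack([cv2.resize(cv2.imread('pics/top4.png')[120:270,270:420],(400,400)),cv2.resize(cv2.imread('pics/scene4.png')[170:290,280:400],(400,400))]))
for c in ('top','scene'):
    for d in viewer.pinpoint('strap',c)[:2]: print(c,d['confidence'],w_of(c,d['at']), u@(w_of(c,d['at'])[:2]-STUD))
E
```

```text
35.3 [540.2 219.7  79.7] F [-0.   0.3 -0.6] g 55.1 j7 1.71
top 0.96 [ 519.70156439 -101.46177154   39.23214416] 0.15655587546229252
top 0.75 [486.69280787 -36.05285237  20.19546153] 73.28415515151164
scene 0.75 [521.4113901  -97.95083664  34.3841098 ] 2.3252271455751035
```

View pics/c4.png

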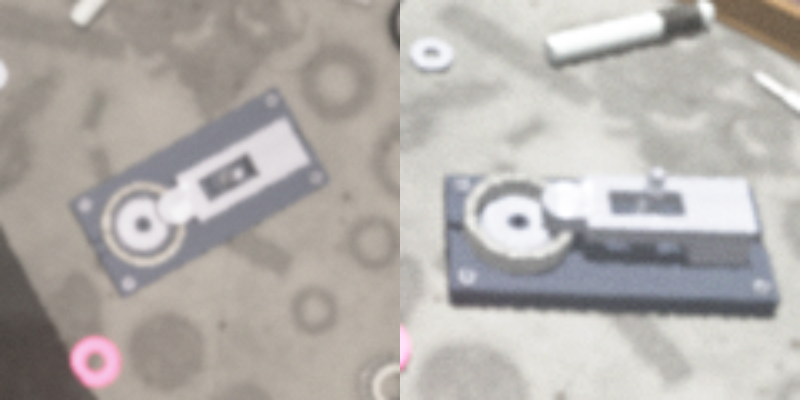

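The strap is bridging level, with the nose on the ring (top crop 180,207), the tail on the block and the stud showing in the slot (238,172). The washer is last, centred with two grips.

```bash
python3 - <<'E'
from down import *
w=(539.8,221.6);S=np.array([521.8,-100.8])
grip(0.8)
a=go((*w,60),30.3);line((*w,2.5));grip(0,6);st('g1');grip(.65)
b=best((*w,2.5),120.3);line((*w,2.5),100,b);grip(0,20);st('g2')
line((*w,110),200)
go((*S,110),120.3);line((*S,92),100);robot.hold(.3);st('over')
snap('scene','scene5.png')
z,f,f0=lower(S,84,53,feed=60,lim=4,step=1.5);print(z,np.round(f,1),f0);st()
z=cv2.imread('pics/scene5.png')[160:270,280:410]
cv2.imwrite('pics/c5.png',cv2.resize(z,None,fx=5,fy=5,interpolation=cv2.INTER_CUBIC))
E
```

```text
g1 38.28 [539.9 221.7   2.6] F [-0.1 -0.4  0.7] g 39.7 j7 0.45
g2 40.93 [539.8 221.7   2.5] F [0.2 0.3 0.2] g 38.7 j7 1.66
over 43.48 [ 522.1 -100.8   92.4] F [1.5 0.7 0.8] g 38.5 j7 2.27
53 [-0.4  0.1 -0.9] -1.1027435208515592
 48.83 [ 521.8 -100.8   52.9] F [-0.4  0.1 -0.9] g 38.5 j7 2.28
```

View pics/c5.png

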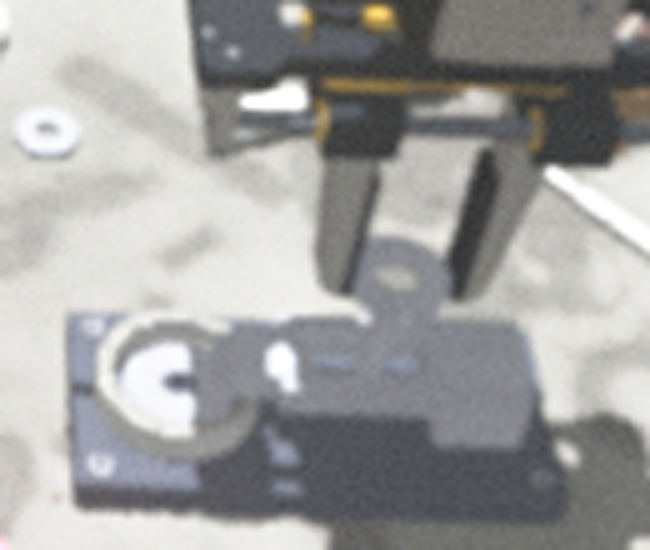

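```bash
python3 - <<'E'
from down import *
S=np.array([521.8,-100.8])
z,f,f0=lower(S,53,50.9,feed=20,lim=3,step=.7);print(z,np.round(f,1),f0);st()
grip(.62);st('rel');line((*S,150),150);go((480,200,200),30.3);robot.hold(.5);st()
snap('scene','scene6.png');snap('top','top6.png')
cv2.imwrite('pics/c6.png',np.hstack([cv2.resize(cv2.imread('pics/top6.png')[140:240,290:390],(400,400)),cv2.resize(cv2.imread('pics/scene6.png')[180:270,290:380],(400,400))]))
for c in ('top','scene'):
    for n in ('washer','strap','low_block','bearing_ring'):
        for d in viewer.pinpoint(n,c)[:4]:
            p=w_of(c,d['at']);q=p[:2]-STUD
            if np.hypot(*q)<100: print(c,n,round(d['confidence'],2),'plate xy',np.round([u@q,u[0]*q[1]-u[1]*q[0],p[2]],1))
E
```

```text
51.599999999999994 [-1.6 -0.1  5.4] -0.9433050453450715
 49.33 [ 521.9 -100.8   52.1] F [-1.6 -0.1  5.4] g 38.0 j7 2.28
rel 49.8 [ 521.7 -100.8   51.5] F [ 0.4  0.3 -0.2] g 57.4 j7 2.28
 52.95 [480.  199.9 200. ] F [-0.   0.8 -0. ] g 57.5 j7 0.14
top washer 0.72 plate xy [ 0.6 -1.8 49.4]
top strap 0.65 plate xy [ 3.6 -2.4 37.8]
top low_block 0.59 plate xy [ 0.8 -0.  38.3]
top bearing_ring 0.54 plate xy [76.3 -1.1 17.1]
scene washer 0.56 plate xy [-5.2  0.6 49. ]
scene washer 0.46 plate xy [-42.5   3.2  17.8]
scene strap 0.76 plate xy [ 0.2  2.  33.7]
scene low_block 0.45 plate xy [-42.6   2.7  17.1]
scene bearing_ring 0.95 plate xy [73.8 -0.4 19. ]
```

View pics/c6.png

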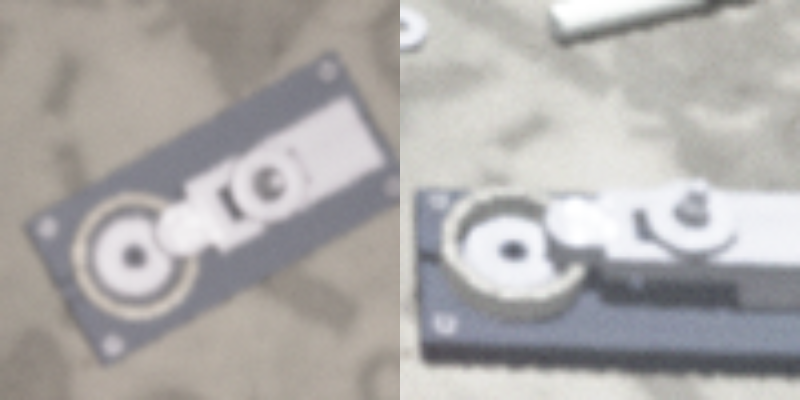

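All five parts are in place. The washer lies flat on the strap with the stud through it, the nose is on the ring and the tail is on the block. Handing in.

```bash
python3 -c "
from h import *
robot.job_done();st()"
```

```text
the job is handed in; nothing more can be done
the job is handed in; nothing more can be done
```

I set up the clamping as asked and handed the job in at about 53 s of the 109 s allowed; no verdict is reported.

- **Ring:** it went over the boss and down to the plate without catching. The last camera estimates put it within about 2 mm of the boss's centre.
- **Low block:** it stands on the bare end, placed at about x = -46 mm. The scene camera read -42.6 mm, which is also inside the limits.
- **Strap:** it went over the stud with no sideways contact. In the last pictures it bridges level, with the nose on the ring and the tail on the block.
- **Washer:** it met the strap at an underside height of about 49 mm. In the pictures it lies flat round the stud.

**Checks that disagreed:** For the washer, the top camera put it within 2 mm of the stud axis, but the scene camera said -5.2 mm along the plate. The larger figure doesn't fit a 17 mm hole on a 12 mm stud, so I took it as network noise. The top camera's network also reported a "low_block" at the stud, at about strap height; the pictures show the block under the tail.

I never moved close to the ball bearing or the loupe, but I didn't measure their positions again at the end.

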